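Close the screw port of the bench bath and lock it

ROBOT

A 6-joint arm with a two-finger parallel gripper is mounted at the origin on the work surface. World frame = base frame: x ahead of the robot, y to its left, z up, the work surface at z = 0. Lengths are in m, angles in rad, forces in N, time in s.
With the tool pointing down it reaches from about 0.35 to 1 m from the base axis. Payload 7.1 kg.
Tool frame: the origin (TCP) lies between the finger pads; the fingertips stand 25 mm ahead of it and the grasp point (between the pads) lies 6 mm ahead of it; x points along the fingers, y is the direction in which the jaws open and shut, and the axes are right-handed (so a half turn about x gives the same grasp; the last joint's range is limited). The gripper opens to 85 mm and grips with 20 to 120 N. Pads are 22 mm wide; open, the fingers measure 114 mm over their backs; the gripper's body (76 mm by 85 mm) begins 54 mm behind the grasp point. The pads swing forward as they close: fully open they stand 13 mm farther back than shut.
Start: joints at [1.154, 0.423, 1.63, -0, 1.089, -0.019], TCP at [0.242, 0.576, 0.256] pointing down, gripper open.
Joint ranges: [-3, 3], [-0.9, 2.11], [0.09, 2.58], [-1.31, 4.45], [0.11, 2.69], [-2.54, 2.54]. Speed limits (rad/s): [2.39, 2.39, 3.01, 3.14, 3.14, 3.14].

INTERFACE

Orientations are given as a unit quaternion [x, y, z, w].
In Python, from cell import arm gives the robot as it stands.
- The arm moves only by the tool carry_out, never from a script. Its argument "motion" is one flat list of numbers, 6 for each row, row after row: the shift along the tool's x, y, z in units of 200 mm (1.0 is 200 mm), then the turn, a rotation vector about the tool's x, y, z in units of pi rad (1.0 is pi rad). In form: [dx, dy, dz, wx, wy, wz, dx, dy, dz, wx, wy, wz, ...]. A call has 1 to 8 rows; each row is the pose to reach, as a shift and turn from the pose commanded when the call began, along the tool's axes at that moment, turning the shorter way round; what a row does not reach only later rows make up. A row lasts 1/12 s, in which the tool goes at most 41.7 mm and 7.16 degrees, less where a joint would pass 70% of its speed; a pose out of reach is approached as far as the arm can. A call with a number of a shift or a turn outside -1 to 1 is refused whole. A call with a gripper value outside its range is refused whole. "claw" is the opening, from 0 (shut) to 1 (fully open), set as the call begins (left out, the last holds). The fingers move at their own pace and stop on an object; "grip_force" is the grip in N (left out, the last holds). Time passes only in rows, so rows that repeat a pose let the fingers close. It gives the time, the measured TCP pose, the force and the opening at its end, in the units of the state.
- arm.state(): the state, without advancing time (a new reading comes with each control period).
- arm.read_camera(name): name is "scene" or "top" or "wrist"; returns a dict with "pixels" (400x640x3 uint8, blue, green, red), "fx", "fy", "cx", "cy" (pixels), "xyz" and "orientation" of the camera in the world. Camera axes: x right, y down, z forward; pixel columns grow to the right and rows downward; lengths in m; the calibration is good to about 2 mm. The wrist camera is an equidistant fisheye: a pixel r from the principal point sees the ray r / f radians off the axis. A picture is of the moment at which its call begins. There is no depth.
- arm.job_done(): hands the job in, once; it reports no verdict.
The state is a dict: "time_s": time; "joint_pos": joint angles; "dq": joint speeds; "tau": joint torques, N m; "tcp_pos": TCP position; "eef_rot": TCP orientation; "wrist_force": force on the tool from outside, world axes, zero at the start; "torque": the same for the moment, N m; "grip_width": finger opening in m.
Only numpy, scipy, OpenCV 4.12 (cv2) and the standard library are available. Lean on these libraries where they do the work, as an engineer would, in place of code of your own. Each camera call takes 0.05 s, during which the arm holds its last target.

TASK

The winged cap on the bath's port is riding on top of its thread. Back it off anticlockwise until it drops into the thread start, then screw it in clockwise until it is fully home, without ever forcing it clockwise while it still rides on top. Then swing the steel catch all the way over the cap's rim, and leave the glassware and tools around the bath as they are.

Things in the scene. Friction and masses are not known exactly. Their poses are not given: they have to be found in the camera images.
- bath: White bench bath, fixed on the work surface, 240 mm along its x, 320 mm along its y, flat deck 100 mm high; origin under its centre on the work surface, z up; its front (a grey panel) faces its -x. A steel basin is sunk into the +y half of the deck; the port with the dark grey cap is on the -y half, its upright axis at x = +15, y = -75 mm in this frame.
- port (a point): Point on the port's upright axis at deck height (100 mm above the work surface), axes as the bath's. The grey threaded neck round it is 87 mm across and 23 mm high; it shows under the cap until the cap is home.
- cap_top (a point): Centre of the wing bar's top, on the port's axis, turning and sinking with the cap; x runs along the bar. 183 mm above the work surface at the start, 163 mm when home. The bar: bright metal, straight, upright, through the centre, 90 mm long, 14 mm thick, 40 mm high above the rim. The cap is captive: it only turns about the port's axis and moves up and down, and cannot tilt or come off.
- cap_rim (a point): Centre of the flat top of the cap's rim (flange), 40 mm below cap_top. The rim is 116 mm across and 8 mm thick, the skirt below it 100 mm across; The cap turns when the side of a wing is pushed with shut fingers (about 0.1 N m).
- cap_turn (a joint): Turn of the cap in rad, growing CLOCKWISE seen from above; the bar (x of cap_top) points at the bath's yaw minus this. At the start 0.9 to 2.4, riding on the thread's top. Just below 0 the cap falls into the thread start; a stop ends the turn back at -0.38. Run in from there it stops hard, fully home, at 5.2. Forced clockwise without having dropped it binds at about 3.3 (past 2.9 is not allowed).
- cap_depth (a joint): How far the cap has sunk in m: 0 riding on the thread's top, 0.012 when it has dropped into the thread start (its weight and a light spring pull it down, about 6 N in all), then growing evenly with the turn to 0.020 fully home. It gives up to 1 mm more under load, and holds where it is left.
- catch (a joint): Swing of the steel catch in rad about its upright pivot, which is 98 mm from the port's axis towards the bath's -x. Near 0 (0 to 0.3 at the start) it is parked, pointing along the bath's -y; it grows anticlockwise seen from above to a stop at 1.57, where it points at the port's axis and its tip lies over the cap's rim. Push its peg with 1 to 2 N; it stays where it is left.
- catch_peg (a point): Centre of the top of the catch's upright steel peg, 12 mm across, 28 mm tall above the catch's arm, 36 mm from the pivot; top 60 mm above the deck. This point's -y points along the arm from pivot to tip. The arm is 12 mm wide, reaches 48 mm from the pivot, lies 26 to 32 mm above the deck, and meets the side of the rim unless the cap is all but home.
- beaker: Bystander: glass beaker 84 mm across, 100 mm tall, standing at the bath's +y side; origin under its centre.
- cylinder: Bystander: clear measuring cylinder 153 mm tall on a 68 mm foot, standing at the bath's +y side; origin under its centre.
- sieve: Bystander: round steel pan 100 mm across, 35 mm high, at the bath's -y side; origin under its centre.
- forceps: Bystander: steel forceps 150 mm long, lying flat at the bath's -y side; origin on the underside at mid-length, x along its length.

How it is judged:
By the outcome, as a careful person would: the job done as asked, in the order asked, and still so for the second after the job is handed in, with the robot touching nothing.
It also fails if it takes over 62 s, if anything falls off the work surface, if the arm or the gripper's body presses on something with over 40 N, if the wrist force passes 120 N, or if a joint passes its speed limit or range.

## Working session

There is one attempt and no reset: what is moved stays moved. The work goes in short steps, Python scripts to look and compute and a tool call to move; the robot and the scene stay as the last step left them, time stands still between calls to the robot, and variables do not carry over. Pictures are saved under pics/ and viewed, and the job is handed in when it is done.

Besides the shell and the picture viewer there is one more tool, called after ">>>" as name(argument=value, ...), one argument or row to a line, values as JSON. carry_out: Moves the arm, as the interface text tells. Shifts and turns lie within -1 to 1; 1 stands for 200 mm of shift or pi rad of turn. Its arguments: {"type":"object","properties":{"motion":{"type":"array"},"claw":{"type":"number"},"grip_force":{"type":"number"}},"required":["motion"]}

```bash
mkdir -p pics; ls
cat > h.py <<'E'
import numpy as np, cv2
from cell import arm
from scipy.spatial.transform import Rotation as R
def shot(n,f=None):
    d=arm.read_camera(n)
    if f: cv2.imwrite('pics/'+f,d['pixels'])
    return d
E
python3 - <<'E'
from h import *
import pickle
s=arm.state(); print({k:np.round(v,3) for k,v in s.items()})
D={}
for n in('scene','top','wrist'):
    d=shot(n,n+'0.png'); D[n]=d; print(n,[np.round(d[k],4) for k in('fx','fy','cx','cy','xyz','orientation')])
pickle.dump(D,open('d0.pkl','wb'))
E
```

```text
pics
{'time_s': np.float64(0.0), 'joint_pos': array([ 1.154,  0.424,  1.631, -0.   ,  1.089, -0.019]), 'dq': array([-0.   ,  0.002,  0.   , -0.   ,  0.   , -0.001]), 'tau': array([ 3.0000e-03, -5.5739e+01, -2.8174e+01,  0.0000e+00,  7.0000e-03,
       -0.0000e+00]), 'tcp_pos': array([0.242, 0.576, 0.256]), 'eef_rot': array([ 0.139,  0.693, -0.14 ,  0.693]), 'wrist_force': array([-0.061,  0.079,  0.058]), 'torque': array([ 0.027, -0.008,  0.003]), 'grip_width': np.float64(0.085)}
scene [np.float64(499.3711), np.float64(499.3711), np.float64(313.9405), np.float64(200.2865), array([1.1979, 0.352 , 1.0796]), array([ 0.5098,  0.8059, -0.2563, -0.158 ])]
top [np.float64(457.8087), np.float64(457.8087), np.float64(319.6581), np.float64(204.1927), array([0.5025, 0.0575, 1.3188]), array([ 0.7085, -0.7048,  0.0266, -0.0235])]
wrist [np.float64(309.7069), np.float64(309.7069), np.float64(324.2203), np.float64(198.7848), array([0.1805, 0.6021, 0.3737]), array([0.8252, 0.5492, 0.0724, 0.1108])]
```

View pics/scene0.png

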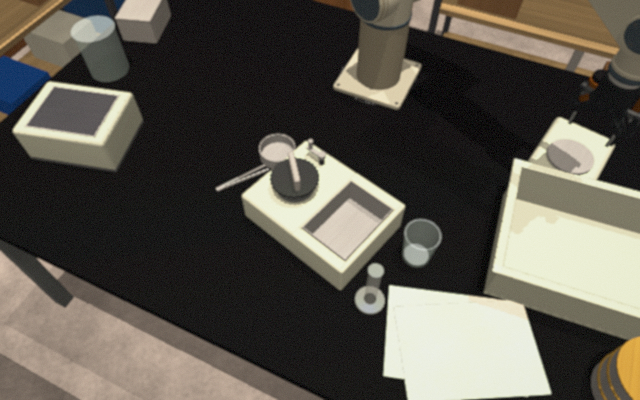

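View pics/top0.png

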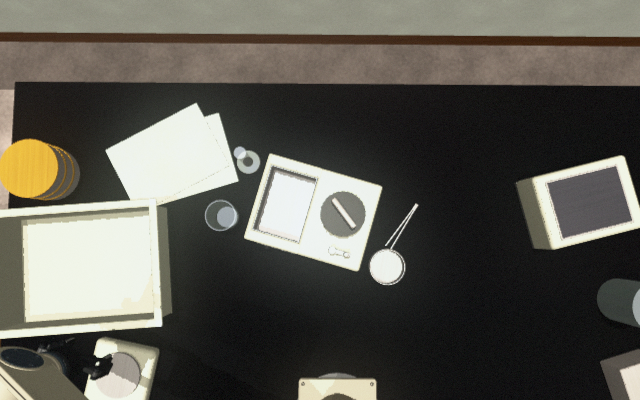

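View pics/wrist0.png

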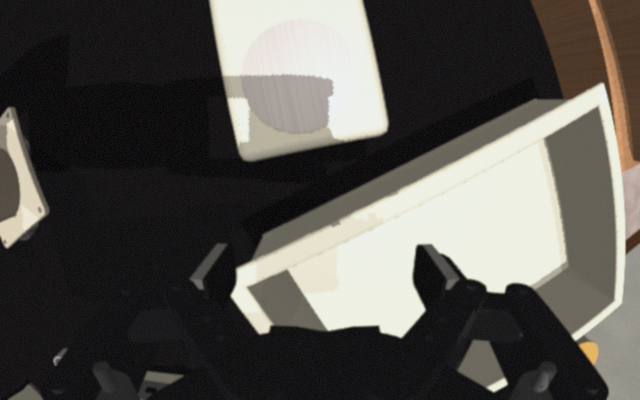

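The top view shows the bath deck with corners near (269,154), (382,186), (359,271) and (245,238). The cap is at (343,214) with its bar running lower right to upper left, and the catch is at (340,252). The sieve and forceps stand to the right (-y), the beaker and cylinder to the left. Next I'll measure these.

```bash
cat >> h.py <<'E'
def ray(d,uv):
    uv=np.atleast_2d(np.asarray(uv,float))
    r=np.c_[(uv[:,0]-d['cx'])/d['fx'],(uv[:,1]-d['cy'])/d['fy'],np.ones(len(uv))]
    return R.from_quat(d['orientation']).apply(r)
def onz(d,uv,z):
    r=ray(d,uv); c=np.asarray(d['xyz']); return c+r*((z-c[2])/r[:,2])[:,None]
def proj(d,P):
    p=R.from_quat(d['orientation']).inv().apply(np.atleast_2d(P)-d['xyz'])
    return np.c_[d['fx']*p[:,0]/p[:,2]+d['cx'],d['fy']*p[:,1]/p[:,2]+d['cy']]
E
python3 - <<'E'
from h import *
import pickle
D=pickle.load(open('d0.pkl','rb')); d=D['top']; im=d['pixels']; g=cv2.cvtColor(im,cv2.COLOR_BGR2GRAY)
m=(g>120).astype(np.uint8); m[:, :238]=0; m[:,400:]=0; m[:140]=0; m[280:]=0
n,l,st,c=cv2.connectedComponentsWithStats(m)
i=1+np.argmax(st[1:,4]); cs,_=cv2.findContours((l==i).astype(np.uint8),0,2)
ct=max(cs,key=cv2.contourArea); h=cv2.convexHull(ct); rr=cv2.minAreaRect(h); b=cv2.boxPoints(rr); print(rr,b)
W=onz(d,b,0.1); print(W.round(4)); 
C=W.mean(0); print('bath c',C)
for k in range(4):
    e=W[(k+1)%4]-W[k]; print(np.linalg.norm(e[:2]).round(4), np.degrees(np.arctan2(e[1],e[0])).round(2))
crop=cv2.resize(im[145:300,235:435],None,fx=4,fy=4,interpolation=cv2.INTER_CUBIC); cv2.imwrite('pics/crop_top.png',crop[:600])
s=D['scene']['pixels'][120:240,210:350]; cv2.imwrite('pics/crop_sc.png',cv2.resize(s,None,fx=5,fy=5,interpolation=cv2.INTER_CUBIC))
E
```

```text
((312.86236572265625, 212.04318237304688), (119.91999816894531, 90.16000366210938), 16.260204315185547) [[242.67836 238.53117]
 [267.92316 151.97758]
 [383.0464  185.55519]
 [357.80157 272.10876]]
[[ 0.4966  0.2561  0.1   ]
 [ 0.7291  0.1922  0.1   ]
 [ 0.64   -0.1172  0.1   ]
 [ 0.4097 -0.0494  0.1   ]]
bath c [0.5688782  0.07043077 0.1       ]
0.2411 -15.37
0.3219 -106.06
0.2401 163.59
0.3176 74.11
```

View pics/crop_top.png

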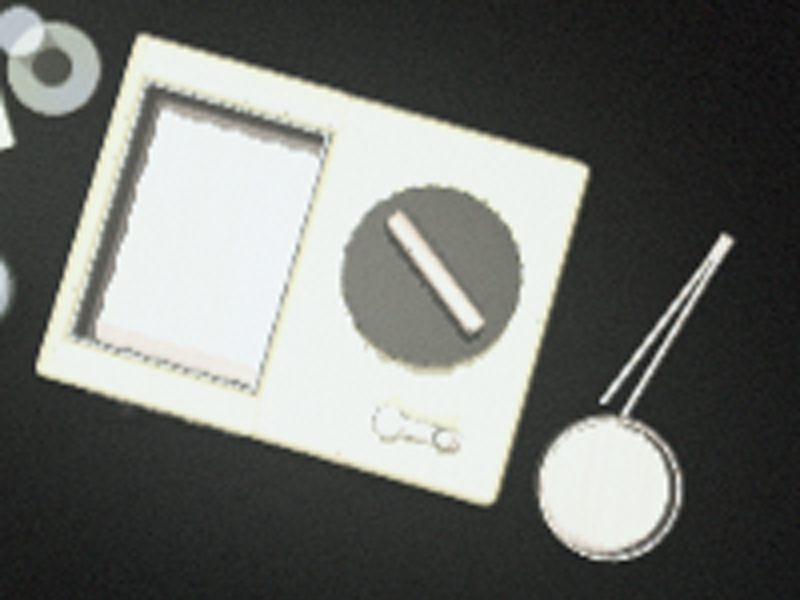

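View pics/crop_sc.png

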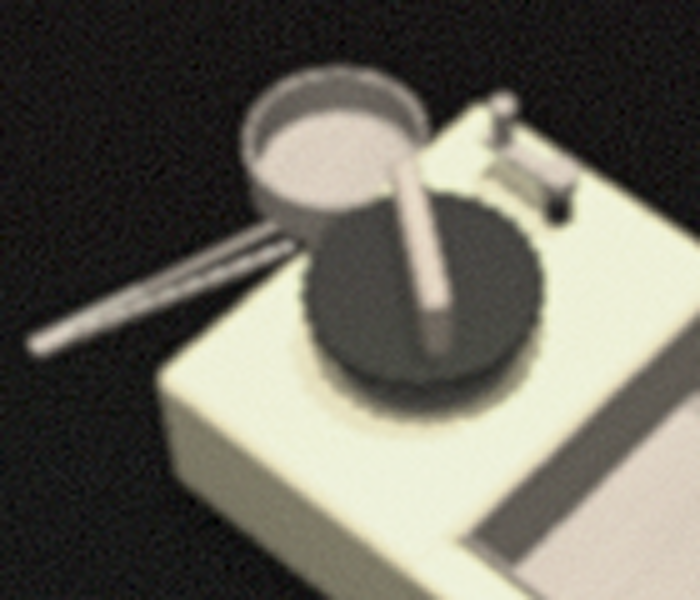

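The crops show the cap circle at about (432,278) in the 4x top crop. The bar runs from (397,218) to (476,328), and the catch runs from its pivot at (388,423) to its peg at (446,440), nearly parked. In the scene view the rim sits well above the deck, so the cap is riding on top.

Run:
```python
from h import *
import pickle
D=pickle.load(open('d0.pkl','rb')); d=D['top']; im=d['pixels']; g=cv2.cvtColor(im,cv2.COLOR_BGR2GRAY)
sub=np.zeros_like(g); sub[185:242,316:372]=1
m=((g<140)&(sub>0)).astype(np.uint8)
cs,_=cv2.findContours(m,cv2.RETR_EXTERNAL,2); ct=max(cs,key=cv2.contourArea); h=cv2.convexHull(ct)
e=cv2.fitEllipse(h); print('cap ell',e)
P=onz(d,[e[0]],0.143)[0]; print('cap centre rim',P, 'diam', e[1][0]*(d['xyz'][2]-.143)/d['fx'],e[1][1]*(d['xyz'][2]-.143)/d['fx'])
mm=((g>150)).astype(np.uint8); c=np.zeros_like(g); cv2.circle(c,(int(e[0][0]),int(e[0][1])),20,1,-1); mm&=c
rr=cv2.minAreaRect(cv2.findNonZero(mm)); b=cv2.boxPoints(rr); W=onz(d,b,0.183); print('bar',rr,W.round(4)); C=W.mean(0); print(C)
k=[W[(i+1)%4]-W[i] for i in range(4)]; k=max(k,key=np.linalg.norm); print(np.linalg.norm(k),np.degrees(np.arctan2(k[1],k[0])))
yaw=np.radians(-16.05); rot=lambda v:np.array([v[0]*np.cos(yaw)-v[1]*np.sin(yaw),v[0]*np.sin(yaw)+v[1]*np.cos(yaw)])
print('port pred', np.array([.5689,.0704])+rot([.015,-.075]))
piv=np.array([.5689,.0704])+rot([.015-.098,-.075]);print('pivot pred',piv, proj(d,[[*piv,.132]]))
pk=onz(d,[[235+446/4-.4,145+440/4-.4]],.16); print('peg',pk, np.degrees(np.arctan2(pk[0,1]-piv[1],pk[0,0]-piv[0])), np.linalg.norm(pk[0,:2]-piv))
for n,p in dict(sieve=[235+610/4,145+488/4]).items(): print(n,onz(d,[p],.035))
print('forc',onz(d,[[235+727/4,145+240/4],[235+612/4,145+410/4]],0.01))
```

```text
cap ell ((342.54705810546875, 213.64369201660156), (43.81630325317383, 44.566463470458984), 19.437475204467773)
cap centre rim [ 0.56197354 -0.00646543  0.143     ] diam 0.1125341132285289 0.1144607617260922
bar ((343.3000183105469, 212.4000244140625), (35.79999542236328, 5.1999993324279785), 53.13010025024414) [[ 0.5947  0.0258  0.183 ]
 [ 0.6025  0.0155  0.183 ]
 [ 0.5315 -0.038   0.183 ]
 [ 0.5238 -0.0277  0.183 ]]
[ 0.56312877 -0.00610012  0.183     ]
0.08888651294824092 -143.01288788110256
port pred [ 0.5625796 -0.0058237]
pivot pred [0.46839957 0.02127096] [[331.514296  250.0190225]]
peg [[ 0.4579009  -0.01465058  0.16      ]] -106.29188137926701 0.03742430837186113
sieve [[ 0.41929331 -0.13784377  0.035     ]]
forc [[ 0.59465761 -0.22656527  0.01      ]
 [ 0.47283811 -0.14337221  0.01      ]]
```

```bash
cat >> h.py <<'E'
AX=np.array([.5627,-.0060]); YAW=np.radians(-16.05)
def tgt(ang):  # tool down, tool y at world angle ang
    x=np.array([0,0,-1.]); y=np.array([np.cos(ang),np.sin(ang),0]); return R.from_matrix(np.c_[x,y,np.cross(x,y)])
def jaw():
    y=R.from_quat(arm.state()['eef_rot']).as_matrix()[:,1]; return np.arctan2(y[1],y[0])
def step(P,ang,fro=None):
    s=arm.state(); r0=R.from_quat(s['eef_rot']); p0=s['tcp_pos']
    if fro: p0,r0=fro
    return np.r_[r0.inv().apply(np.asarray(P)-p0)/.2,(r0.inv()*tgt(ang)).as_rotvec()/np.pi].round(3)
def show():
    s=arm.state(); print('t',s['time_s'],'p',np.round(s['tcp_pos'],4),'jaw',np.degrees(jaw()).round(1),'q',np.round(s['joint_pos'],2),'F',np.round(s['wrist_force'],1),'T',np.round(s['torque'],2),'w',round(float(s['grip_width']),4))
E
python3 - <<'E'
from h import *
show(); s=arm.state(); print(R.from_quat(s['eef_rot']).as_matrix().round(3))
# q6 vs jaw: jaw = q1 + c - q6?
for a in (127,-53): print(a, step([*AX,.26],np.radians(a)))
E
```

```text
t 0.15 p [0.2419 0.5759 0.2557] jaw 67.2 q [ 1.15  0.42  1.63  0.    1.09 -0.02] F [ 0.1 -0.6 -0.7] T [ 0.01  0.05 -0.01] w 0.0853
[[-0.     0.387  0.922]
 [-0.001  0.922 -0.387]
 [-1.    -0.001 -0.   ]]
127 [-0.019 -2.061  2.606 -0.332 -0.     0.   ]
-53 [-0.019 -2.061  2.606  0.668  0.     0.   ]
```

>>> carry_out(
  motion=[-0.05,-0.79,1.0,0.31,0,0,-0.05,-0.79,1.0,0.31,0,0,-0.05,-0.79,1.0,0.31,0,0,-0.05,-0.79,1.0,0.31,0,0,-0.05,-0.79,1.0,0.31,0,0,-0.05,-0.79,1.0,0.31,0,0,-0.05,-0.79,1.0,0.31,0,0,-0.05,-0.79,1.0,0.31,0,0],
  claw=1,
  grip_force=40,
)

```text
time_s: 0.82
tcp_pos: [0.3664, 0.3505, 0.2664]
eef_rot: [0.45, 0.545, -0.451, 0.545]
wrist_force: [0.4, 0.5, 0.8]
grip_width: 0.0856
```

```bash
python3 -c "
from h import *
show(); print(step([*AX,.26],np.radians(-53)))"
```

```text
t 0.8167 p [0.3664 0.3505 0.2664] jaw 10.8 q [ 0.74  0.24  1.88 -0.    1.03  0.55] F [0.4 0.5 0.8] T [-0.    0.01  0.07] w 0.0856
[ 0.033  0.629  1.935  0.355  0.    -0.   ]
```

>>> carry_out(
  motion=[0,0.32,1.0,0.3,0,0,0,0.32,1.0,0.3,0,0,0,0.32,1.0,0.3,0,0,0,0.32,1.0,0.3,0,0,0,0.32,1.0,0.3,0,0,0,0.32,1.0,0.3,0,0,0,0.32,1.0,0.3,0,0],
)

```text
time_s: 1.4
tcp_pos: [0.4686, 0.1672, 0.2662]
eef_rot: [-0.639, -0.302, 0.639, -0.303]
wrist_force: [-0.2, 0.8, 0.2]
grip_width: 0.0855
```

```bash
python3 -c "
from h import *
show(); print(step([*AX,.26],np.radians(-53)))"
```

```text
t 1.4 p [0.4686 0.1672 0.2662] jaw -39.3 q [ 0.32  0.22  1.9  -0.    1.02  1.01] F [-0.2  0.8  0.2] T [ 0.04  0.02 -0.02] w 0.0855
[ 0.031  0.913  0.371  0.076  0.    -0.   ]
```

>>> carry_out(
  motion=[0.03,0.91,0.37,0.076,0,0,0.03,0.91,0.37,0.076,0,0,0.03,0.91,0.37,0.076,0,0,0.03,0.91,0.37,0.076,0,0,0.03,0.91,0.37,0.076,0,0,0.03,0.91,0.37,0.076,0,0],
)

```text
time_s: 1.9
tcp_pos: [0.5656, -0.0063, 0.2601]
eef_rot: [0.67, 0.226, -0.669, 0.227]
wrist_force: [-0.1, 0.0, 0.2]
grip_width: 0.0858
```

```bash
python3 -c "
from h import *
d=shot('wrist','w1.png');shot('top','t1.png'); show(); print(step([*AX,.26],np.radians(-53)),d['xyz'],d['orientation'])"
```

```text
t 2.0 p [ 0.5632 -0.003   0.2598] jaw -52.5 q [-0.03  0.33  1.76  0.    1.05  0.89] F [ 0.2 -0.4 -0.4] T [ 0.03  0.02 -0.02] w 0.0857
[-0.001  0.01   0.011  0.003  0.     0.   ] [0.61739443 0.03449396 0.37821697] [ 0.88871254 -0.43912619 -0.05685625  0.11885109]
```

View pics/w1.png

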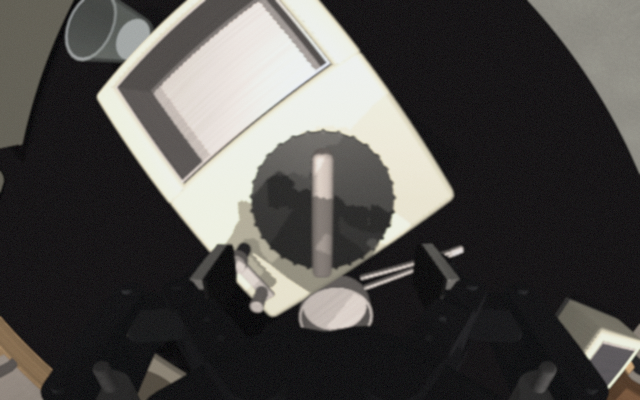

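The wrist view shows the bar upright in the image at column 322, midway between the fingers at 215 and 435, so the jaws are aligned. Now I lower over the bar.

>>> carry_out(
  motion=[0.2,0.01,0.01,0.003,0,0,0.41,0.01,0.01,0.003,0,0,0.41,0.01,0.01,0.003,0,0,0.41,0.01,0.01,0.003,0,0],
  claw=1,
)

```text
time_s: 2.33
tcp_pos: [0.5607, -0.0036, 0.1768]
eef_rot: [-0.668, -0.226, 0.672, -0.224]
wrist_force: [0.7, -0.9, 0.5]
grip_width: 0.0857
```

```bash
python3 -c "
from h import *
show(); print(step([*AX,.178],np.radians(-53)))"
```

```text
t 2.3333 p [ 0.5607 -0.0036  0.1768] jaw -52.9 q [-0.03  0.44  1.83  0.    0.88  0.89] F [ 0.7 -0.9  0.5] T [-0.   -0.03 -0.  ] w 0.0857
[-0.006  0.015 -0.001  0.001  0.001  0.001]
```

>>> carry_out(
  motion=[0,0.01,0,0,0,0,0,0.01,0,0,0,0,0,0.01,0,0,0,0,0,0.01,0,0,0,0,0,0.01,0,0,0,0,0,0.01,0,0,0,0],
  claw=0.23,
)

```text
time_s: 2.83
tcp_pos: [0.5644, -0.0063, 0.1791]
eef_rot: [0.671, 0.225, -0.67, 0.225]
wrist_force: [-0.4, 0.4, -0.3]
grip_width: 0.02
```

```bash
python3 -c "
from h import *
show(); print(step([*AX,.178],np.radians(-53)))
shot('wrist','w2.png')"
```

```text
t 2.8333 p [ 0.5644 -0.0063  0.1791] jaw -52.9 q [-0.03  0.44  1.82 -0.    0.88  0.89] F [-0.4  0.4 -0.3] T [ 0.02 -0.04  0.01] w 0.02
[ 0.006 -0.006  0.006  0.    -0.    -0.   ]
```

View pics/w2.png

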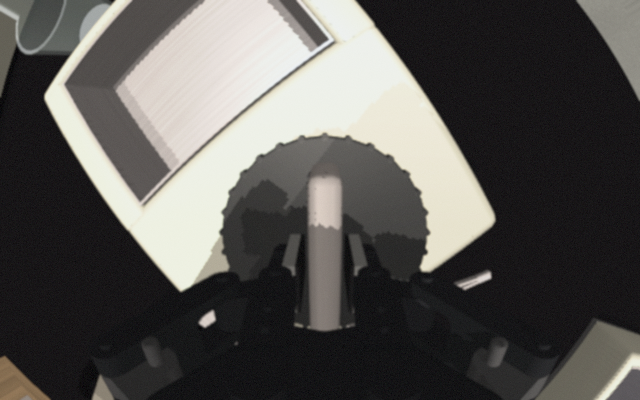

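The jaws straddle the bar (column 325) loosely at 20 mm. Turning anticlockwise now.

>>> carry_out(
  motion=[0,0,0,-0.03,0,0,0,0,0,-0.06,0,0,0,0,0,-0.09,0,0,0,0,0,-0.12,0,0,0,0,0,-0.15,0,0,0,0,0,-0.18,0,0,0,0,0,-0.21,0,0,0,0,0,-0.24,0,0],
)

```text
time_s: 3.55
tcp_pos: [0.5639, -0.0063, 0.1784]
eef_rot: [-0.54, -0.457, 0.54, -0.457]
wrist_force: [-0.9, 0.7, 1.1]
grip_width: 0.0197
```

```bash
python3 -c "
from h import *
show(); print(step([*AX,.178],np.radians(-53+43)))"
```

```text
t 3.55 p [ 0.5639 -0.0063  0.1784] jaw -9.5 q [-0.03  0.44  1.82  0.    0.88  0.13] F [-0.9  0.7  1.1] T [-0.03  0.22 -0.23] w 0.0197
[ 0.002 -0.006 -0.001  0.003 -0.     0.   ]
```

>>> carry_out(
  motion=[0,0,0,-0.035,0,0,0,0,0,-0.07,0,0,0,0,0,-0.105,0,0,0,0,0,-0.14,0,0,0,0,0,-0.175,0,0,0,0,0,-0.21,0,0,0,0,0,-0.245,0,0,0,0,0,-0.27,0,0],
)

```text
time_s: 4.22
tcp_pos: [0.5634, -0.0064, 0.1783]
eef_rot: [0.304, 0.639, -0.304, 0.638]
wrist_force: [-2.7, 0.3, 3.0]
grip_width: 0.0198
```

```bash
python3 -c "
from h import *
show(); print(step([*AX,.178],np.radians(40)))
shot('wrist','w3.png')"
```

```text
t 4.2167 p [ 0.5634 -0.0064  0.1783] jaw 39.1 q [-0.03  0.44  1.82  0.    0.88 -0.72] F [-2.7  0.3  3. ] T [-0.1   0.44 -0.37] w 0.0198
[ 0.001 -0.002 -0.004 -0.005 -0.     0.   ]
```

View pics/w3.png

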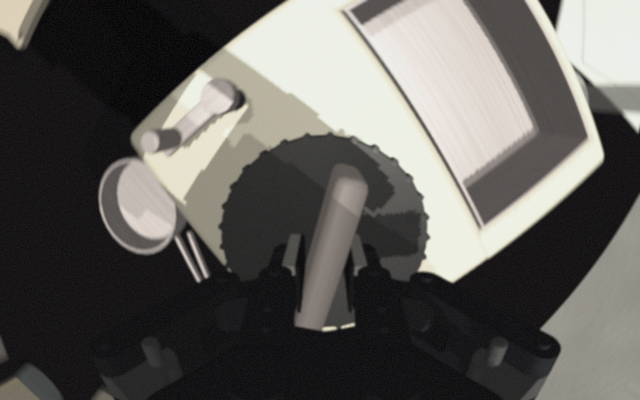

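The bar now leans about 14° behind the jaws and the pads' edges are pushing it, with the cap following. Continuing.

>>> carry_out(
  motion=[0,0,0,-0.03,0,0,0,0,0,-0.06,0,0,0,0,0,-0.09,0,0,0,0,0,-0.12,0,0,0,0,0,-0.15,0,0,0,0,0,-0.18,0,0,0,0,0,-0.21,0,0,0,0,0,-0.23,0,0],
)

```text
time_s: 4.93
tcp_pos: [0.5632, -0.0066, 0.1784]
eef_rot: [0.059, 0.705, -0.06, 0.704]
wrist_force: [-3.9, -2.0, 4.1]
grip_width: 0.0197
```

```bash
python3 -c "
from h import *
show(); print(step([*AX,.178],np.radians(88)))
shot('wrist','w4.png')"
```

```text
t 4.9333 p [ 0.5632 -0.0066  0.1784] jaw 80.4 q [-0.03  0.44  1.82 -0.    0.88 -1.44] F [-3.9 -2.   4.1] T [-0.38  0.59 -0.35] w 0.0197
[ 0.002  0.003 -0.003 -0.042 -0.001  0.   ]
```

View pics/w4.png

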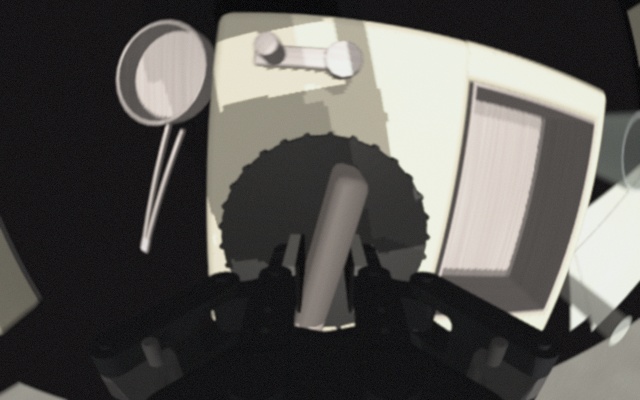

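The bar still leads the same way at column 345, and no drop yet as expected. Moving slowly past the thread start.

>>> carry_out(
  motion=[0,0,0,-0.02,0,0,0,0,0,-0.04,0,0,0,0,0,-0.06,0,0,0,0,0,-0.07,0,0,0,0,0,-0.08,0,0,0,0,0,-0.09,0,0,0,0,0,-0.1,0,0,0,0,0,-0.11,0,0],
)

```text
time_s: 5.65
tcp_pos: [0.5639, -0.0067, 0.178]
eef_rot: [-0.061, 0.705, 0.061, 0.704]
wrist_force: [-0.2, -3.2, -0.1]
grip_width: 0.0197
```

```bash
python3 -c "
from h import *
show(); print(step([*AX,.178],np.radians(105)))
shot('wrist','w5.png'); shot('scene','s5.png')
im=cv2.imread('pics/s5.png')[120:240,210:350]; cv2.imwrite('pics/s5c.png',cv2.resize(im,None,fx=5,fy=5))"
```

```text
t 5.65 p [ 0.5639 -0.0067  0.178 ] jaw 99.9 q [-0.03  0.44  1.82 -0.    0.88 -1.78] F [-0.2 -3.2 -0.1] T [-0.35  0.17 -0.19] w 0.0197
[ 0.     0.005 -0.005 -0.028 -0.     0.   ]
```

View pics/w5.png

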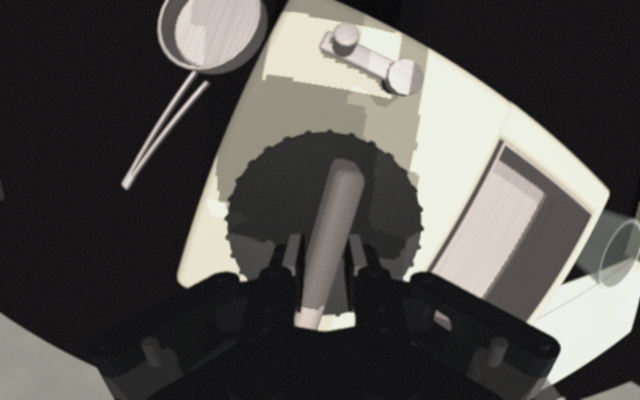

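View pics/s5c.png

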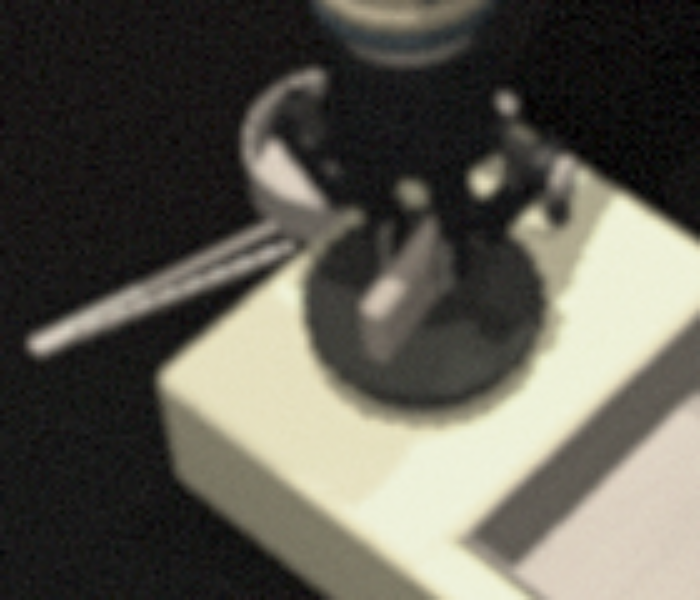

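The scene crop shows the rim lower, with hardly any skirt left, and the wrist view shows a narrower rim (228–422, was 220–428). That suggests it has dropped, so I'll check numerically.

Run:
```python
from h import *
import pickle
D=pickle.load(open('d0.pkl','rb'))['scene']
th=np.linspace(0,2*np.pi,100)
for z in(.143,.135,.131,.123):
    p=proj(D,np.c_[AX[0]+.058*np.cos(th),AX[1]+.058*np.sin(th),0*th+z]); print(z,'u',p[:,0].min().round(1),p[:,0].max().round(1),'vmax',p[:,1].max().round(1), 'bottom of rim vmax', proj(D,np.c_[AX[0]+.058*np.cos(th),AX[1]+.058*np.sin(th),0*th+z-.008])[:,1].max().round(1))
for f in('scene0','s5'):
    g=cv2.imread(f'pics/{f}.png',0); 
    for c in (285,290,300,305,310): print(f,c,g[182:212,c])
    for r in (176,182,188): print('row',r,g[r,266:278],g[r,312:324])
```

```text
0.143 u 271.1 320.0 vmax 195.9 bottom of rim vmax 197.9
0.135 u 271.3 320.0 vmax 197.9 bottom of rim vmax 199.9
0.131 u 271.5 320.0 vmax 198.9 bottom of rim vmax 200.9
0.123 u 271.7 320.0 vmax 200.9 bottom of rim vmax 202.8
scene0 285 [ 75  70  72  74  74  72  71  74  78  72  74  71  66  52  50  58  70  77
 102 119 147 180 215 224 227 230 235 237 237 237]
scene0 290 [ 66  69  66  67  69  71  71  72  74  70  74  74  72  64  52  50  60  59
  68  79 111 141 176 212 224 228 234 237 237 237]
scene0 300 [ 88  83  87  87  85  82  83  80  75  75  71  72  73  64  47  51  58  60
  70  98 126 159 197 220 228 235 236 236 237 237]
scene0 305 [ 70  70  73  74  73  77  73  73  74  74  74  62  54  45  55  62  72  94
 117 138 162 202 228 236 237 236 237 236 236 238]
scene0 310 [ 72  70  72  73  75  75  76  69  64  53  55  60  74  91 105 126 136 154
 192 226 237 238 237 236 237 238 237 236 237 237]
row 176 [237 238 237 221 161  99  72  71  68  70  68  69] [ 78  73  69  71  68  71 123 198 232 237 234 237]
row 182 [236 236 237 228 177 107  73  67  72  75  75  75] [ 69  72  77  72  69 105 175 227 237 236
[... 391 characters left out ...]
40  51  57  61  65  66  65  68  67  72  70  70  74  71  75  64  49
  58  90 119 144 176 213 231 237 237 236 236 237]
s5 305 [ 37  40  46  52  55  58  64  59  62  68  75  79  73  70  65  53  61  92
 119 137 157 194 225 233 237 238 236 238 237 238]
s5 310 [ 44  37  37  30  43  46  50  64  62  62  65  62  62  74  97 120 134 151
 191 224 234 236 236 237 236 237 236 238 238 236]
row 176 [232 229 219 189 145  95  65  62  54  58  51  47] [ 47  50  49  49  46  51  90 134 161 168 166 177]
row 182 [222 223 224 210 163 100  66  63  60  65  64  68] [ 48  46  50  46  43  53  88 132 163 187 216 228]
row 188 [222 221 221 224 218 177 109  65  61  62  63  61] [ 67  72  70  66  88 125 153 164 182 213 230 237]
```

The dark rim edge moved from row ~196.5 to ~199.5, which is 12 mm, so the cap has dropped into the thread start (turn ≈ -0.2). Now clockwise, with the tool lowered 8 mm.

>>> carry_out(
  motion=[0.02,0,0,0.03,0,0,0.04,0,0,0.06,0,0,0.04,0,0,0.1,0,0,0.04,0,0,0.14,0,0,0.04,0,0,0.17,0,0,0.04,0,0,0.2,0,0,0.04,0,0,0.23,0,0,0.04,0,0,0.26,0,0],
)

```text
time_s: 6.42
tcp_pos: [0.5647, -0.0069, 0.1703]
eef_rot: [0.225, 0.67, -0.225, 0.671]
wrist_force: [2.2, -4.3, -3.3]
grip_width: 0.02
```

```bash
python3 -c "
from h import *
show(); print(step([*AX,.170],np.radians(53)))
shot('wrist','w6.png')"
```

```text
t 6.4167 p [ 0.5647 -0.0069  0.1703] jaw 52.8 q [-0.03  0.45  1.83 -0.    0.86 -0.95] F [ 2.2 -4.3 -3.3] T [-0.76 -0.24  0.12] w 0.02
[ 0.002 -0.002 -0.011 -0.001  0.001  0.   ]
```

View pics/w6.png

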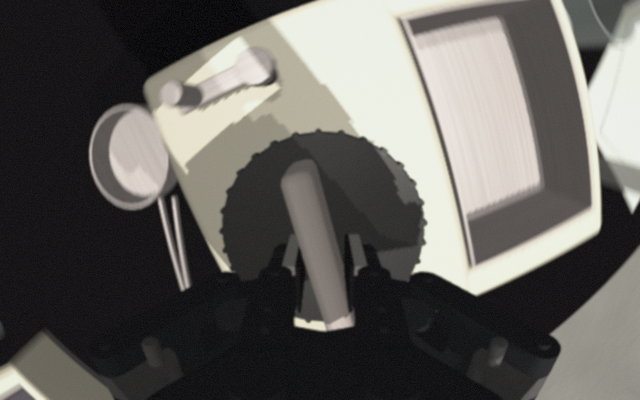

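The bar now leans the other way (tip at 298,172), so the pads are pushing clockwise and the cap turns. Continuing.

>>> carry_out(
  motion=[0,0,-0.005,0.037,0,0,0,0,-0.005,0.074,0,0,0,0,-0.005,0.111,0,0,0,0,-0.005,0.148,0,0,0,0,-0.005,0.185,0,0,0,0,-0.005,0.222,0,0,0,0,-0.005,0.26,0,0,0,0,-0.005,0.29,0,0],
)

```text
time_s: 7.13
tcp_pos: [0.5634, -0.0062, 0.1699]
eef_rot: [0.497, 0.503, -0.497, 0.503]
wrist_force: [0.6, -3.3, -4.8]
grip_width: 0.0198
```

>>> carry_out(
  motion=[0,0,0,0.037,0,0,0,0,0,0.074,0,0,0,0,0,0.111,0,0,0,0,0,0.148,0,0,0,0,0,0.185,0,0,0,0,0,0.222,0,0,0,0,0,0.26,0,0,0,0,0,0.29,0,0],
)

```text
time_s: 7.8
tcp_pos: [0.5639, -0.0059, 0.1701]
eef_rot: [0.668, 0.233, -0.667, 0.233]
wrist_force: [2.9, -2.5, -4.3]
grip_width: 0.0196
```

```bash
python3 -c "
from h import *
show(); print(step([*AX,.170],np.radians(-53)))
shot('wrist','w7.png')"
```

```text
t 7.8 p [ 0.5639 -0.0059  0.1701] jaw -51.5 q [-0.03  0.45  1.83 -0.    0.86  0.87] F [ 2.9 -2.5 -4.3] T [-0.38 -0.41  0.09] w 0.0196
[ 0.    -0.003  0.005  0.008 -0.    -0.   ]
```

View pics/w7.png

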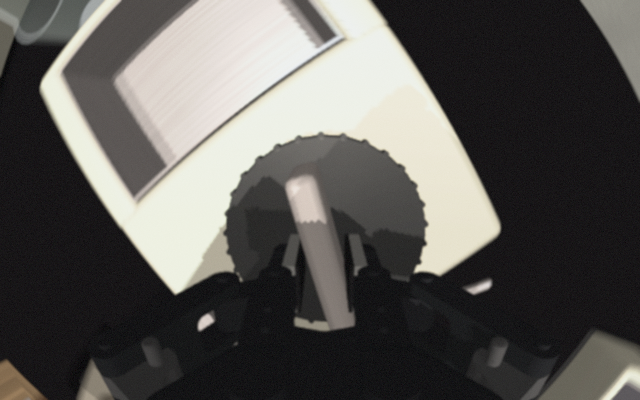

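The cap is still following (bar tip at 302,188). Continuing to near the joint 6 limit.

>>> carry_out(
  motion=[0,0,0,0.037,0,0,0,0,0,0.074,0,0,0,0,0,0.111,0,0,0,0,0,0.148,0,0,0,0,0,0.185,0,0,0,0,0,0.222,0,0,0,0,0,0.26,0,0,0,0,0,0.29,0,0],
)

```text
time_s: 8.52
tcp_pos: [0.5639, -0.0063, 0.1702]
eef_rot: [0.703, -0.084, -0.702, -0.083]
wrist_force: [1.5, -6.3, -4.4]
grip_width: 0.0194
```

>>> carry_out(
  motion=[0,0,0,0.037,0,0,0,0,0,0.074,0,0,0,0,0,0.111,0,0,0,0,0,0.148,0,0,0,0,0,0.18,0,0,0,0,0,0.18,0,0],
)

```text
time_s: 9.02
tcp_pos: [0.5632, -0.006, 0.1701]
eef_rot: [-0.651, 0.276, 0.651, 0.275]
wrist_force: [-0.7, -3.5, -1.6]
grip_width: 0.0195
```

```bash
python3 -c "
from h import *
show(); print(step([*AX,.170],np.radians(-136)))
shot('wrist','w8.png')"
```

```text
t 9.0167 p [ 0.5632 -0.006   0.1701] jaw -135.8 q [-0.03  0.45  1.83 -0.    0.87  2.34] F [-0.7 -3.5 -1.6] T [-0.5   0.03  0.03] w 0.0195
[ 0.001  0.001  0.002  0.001  0.    -0.   ]
```

View pics/w8.png

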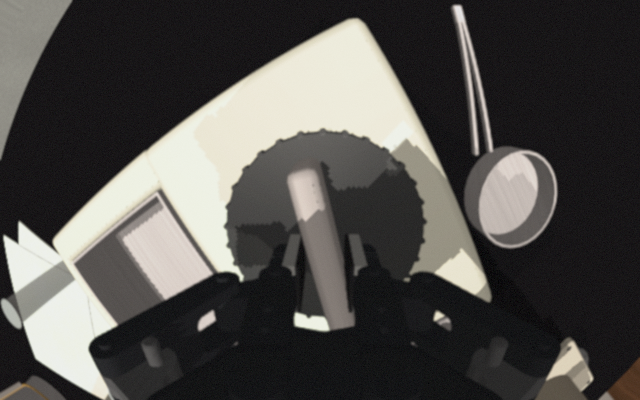

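The jaws are at -136°, close to the limit, and the cap's turn is about 3.45. I'll regrip a half turn back.

>>> carry_out(
  motion=[0,0,0,-0.03,0,0,0,0,0,-0.03,0,0,-0.15,0,0,-0.03,0,0,-0.28,0,0,-0.03,0,0,-0.28,0,0,-0.05,0,0,-0.28,0,0,-0.09,0,0,-0.28,0,0,-0.13,0,0,-0.28,0,0,-0.16,0,0],
  claw=0.6,
)

```text
time_s: 9.73
tcp_pos: [0.5634, -0.0053, 0.2269]
eef_rot: [0.7, -0.101, -0.699, -0.102]
wrist_force: [-0.8, 0.2, -0.3]
grip_width: 0.0515
```

>>> carry_out(
  motion=[0,0,0,-0.04,0,0,0,0,0,-0.08,0,0,0,0,0,-0.12,0,0,0,0,0,-0.16,0,0,0,0,0,-0.2,0,0,0,0,0,-0.24,0,0,0,0,0,-0.28,0,0,0,0,0,-0.3,0,0],
)

```text
time_s: 10.4
tcp_pos: [0.5634, -0.0053, 0.2266]
eef_rot: [0.67, 0.227, -0.669, 0.227]
wrist_force: [0.1, 0.7, -0.2]
grip_width: 0.0511
```

>>> carry_out(
  motion=[0,0,0,-0.04,0,0,0,0,0,-0.08,0,0,0,0,0,-0.12,0,0,0,0,0,-0.16,0,0,0,0,0,-0.2,0,0,0,0,0,-0.24,0,0,0,0,0,-0.28,0,0,0,0,0,-0.3,0,0],
)

```text
time_s: 11.07
tcp_pos: [0.5634, -0.0053, 0.2266]
eef_rot: [0.494, 0.506, -0.493, 0.506]
wrist_force: [-0.3, -0.1, 0.2]
grip_width: 0.0515
```

>>> carry_out(
  motion=[0,0,0,-0.04,0,0,0,0,0,-0.08,0,0,0,0,0,-0.12,0,0,0,0,0,-0.16,0,0,0,0,0,-0.2,0,0,0,0,0,-0.24,0,0,0,0,0,-0.28,0,0,0,0,0,-0.3,0,0],
)

```text
time_s: 11.73
tcp_pos: [0.5634, -0.0053, 0.2266]
eef_rot: [0.21, 0.675, -0.21, 0.675]
wrist_force: [-0.3, 0.6, 0.5]
grip_width: 0.0514
```

```bash
python3 -c "
from h import *
show(); print(step([*AX,.226],np.radians(56)))
shot('wrist','w9.png')"
```

```text
t 11.7333 p [ 0.5634 -0.0053  0.2266] jaw 55.5 q [-0.03  0.37  1.79  0.    0.98 -1.  ] F [-0.3  0.6  0.5] T [-0.03  0.02  0.01] w 0.0514
[ 0.003 -0.005 -0.001 -0.003  0.    -0.   ]
```

View pics/w9.png

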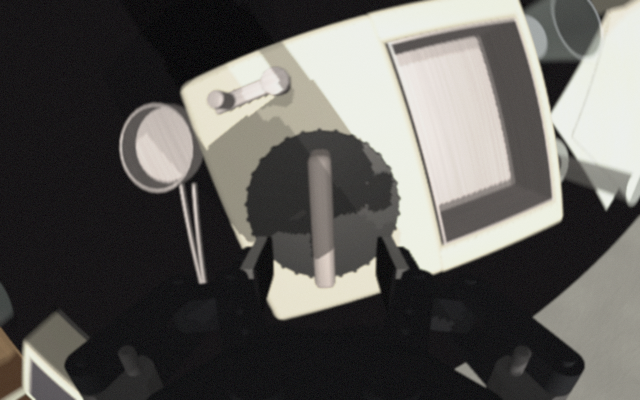

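The bar is centred at column 321 and aligned with the jaws. Lowering and closing again.

>>> carry_out(
  motion=[0.15,0,0,0,0,0,0.3,0,0,0,0,0,0.3,0,0,0,0,0,0.3,0,0,0,0,0],
)

```text
time_s: 12.12
tcp_pos: [0.5623, -0.0055, 0.1655]
eef_rot: [0.212, 0.676, -0.213, 0.673]
wrist_force: [0.5, -0.9, 0.6]
grip_width: 0.0511
```

>>> carry_out(
  motion=[0,0,0,0,0,0,0,0,0,0,0,0,0,0,0,0.03,0,0,0,0,0,0.06,0,0,0,0,0,0.1,0,0,0,0,0,0.14,0,0,0,0,0,0.18,0,0,0,0,0,0.21,0,0],
  claw=0.23,
)

```text
time_s: 12.78
tcp_pos: [0.5641, -0.0069, 0.168]
eef_rot: [0.421, 0.567, -0.421, 0.569]
wrist_force: [-0.2, -7.4, -2.2]
grip_width: 0.0199
```

```bash
python3 -c "
from h import *
show(); print(step([*AX,.167],np.radians(18)))
shot('wrist','w10.png')"
```

```text
t 12.7833 p [ 0.5641 -0.0069  0.168 ] jaw 16.9 q [-0.03  0.45  1.83 -0.    0.86 -0.33] F [-0.2 -7.4 -2.2] T [-1.1   0.01  0.12] w 0.0199
[ 0.005 -0.005 -0.006 -0.006  0.001 -0.001]
```

View pics/w10.png

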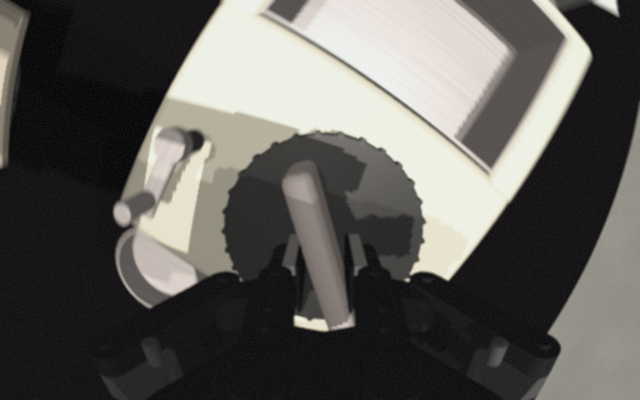

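>>> carry_out(
  motion=[0,0,0,0.035,0,0,0,0,0,0.07,0,0,0,0,0,0.105,0,0,0,0,0,0.14,0,0,0,0,0,0.175,0,0,0,0,0,0.21,0,0,0,0,0,0.245,0,0,0,0,0,0.28,0,0],
)

```text
time_s: 13.5
tcp_pos: [0.5637, -0.0062, 0.1675]
eef_rot: [0.623, 0.334, -0.622, 0.335]
wrist_force: [0.9, -2.3, -5.4]
grip_width: 0.0197
```

```bash
python3 -c "
from h import *
show(); print(step([*AX,.167],np.radians(-57)))"
```

```text
t 13.5 p [ 0.5637 -0.0062  0.1675] jaw -33.5 q [-0.03  0.45  1.83 -0.    0.86  0.55] F [ 0.9 -2.3 -5.4] T [-0.39 -0.01  0.12] w 0.0197
[ 0.002 -0.005  0.002  0.131 -0.    -0.001]
```

>>> carry_out(
  motion=[0,0,0,0.025,0,0,0,0,0,0.05,0,0,0,0,0,0.07,0,0,0,0,0,0.09,0,0,0,0,0,0.1,0,0,0,0,0,0.11,0,0,0,0,0,0.11,0,0],
)

```text
time_s: 14.08
tcp_pos: [0.564, -0.006, 0.1676]
eef_rot: [0.671, 0.224, -0.67, 0.225]
wrist_force: [0.5, -2.7, -2.2]
grip_width: 0.0195
```

```bash
python3 -c "
from h import *
show(); print(step([*AX,.167],np.radians(-57)))
shot('wrist','w11.png')"
```

```text
t 14.0833 p [ 0.564  -0.006   0.1676] jaw -53.0 q [-0.03  0.45  1.83 -0.    0.86  0.89] F [ 0.5 -2.7 -2.2] T [-0.34 -0.08  0.01] w 0.0195
[ 0.003 -0.004  0.005  0.022 -0.    -0.001]
```

View pics/w11.png

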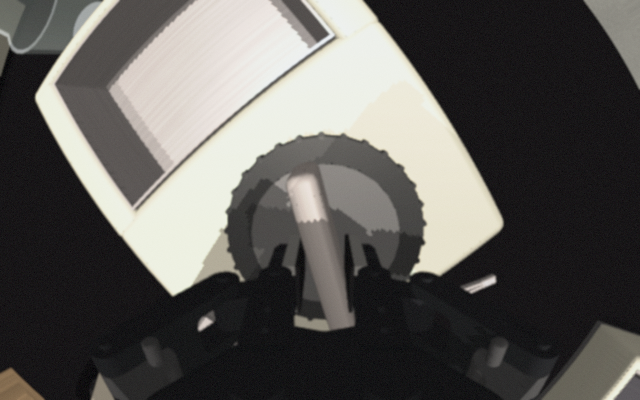

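The bar tip is at (302,185) and the rim looks about the same. I'll creep on to the hard stop and watch the torque.

>>> carry_out(
  motion=[0,0,0,0.008,0,0,0,0,0,0.016,0,0,0,0,0,0.024,0,0,0,0,0,0.03,0,0,0,0,0,0.03,0,0],
)

```text
time_s: 14.55
tcp_pos: [0.5639, -0.006, 0.1672]
eef_rot: [0.681, 0.193, -0.68, 0.193]
wrist_force: [0.9, -4.1, 0.2]
grip_width: 0.0195
```

```bash
python3 -c "
from h import *
show(); print(step([*AX,.167],np.radians(-57)))"
```

```text
t 14.55 p [ 0.5639 -0.006   0.1672] jaw -58.3 q [-0.03  0.45  1.83 -0.    0.86  0.99] F [ 0.9 -4.1  0.2] T [-0.57 -0.08  0.08] w 0.0195
[ 0.001 -0.003  0.005 -0.007 -0.    -0.   ]
```

>>> carry_out(
  motion=[0,0,0,0.008,0,0,0,0,0,0.016,0,0,0,0,0,0.024,0,0,0,0,0,0.03,0,0,0,0,0,0.03,0,0],
)

```text
time_s: 14.97
tcp_pos: [0.564, -0.006, 0.1671]
eef_rot: [0.689, 0.161, -0.688, 0.162]
wrist_force: [0.2, -3.8, 4.4]
grip_width: 0.0198
```

```bash
python3 -c "
from h import *
show()
shot('wrist','w12.png')"
```

```text
t 14.9667 p [ 0.564  -0.006   0.1671] jaw -63.7 q [-0.03  0.45  1.83 -0.    0.86  1.08] F [ 0.2 -3.8  4.4] T [-0.75 -0.09  0.9 ] w 0.0198
```

View pics/w12.png

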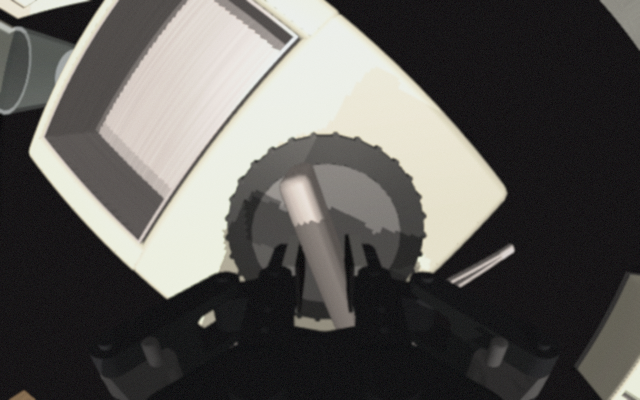

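Torque about the axis jumped from 0.1 to 0.9 N m at turn ≈ 5.2, so this is the hard stop. I'll relieve, open, lift and check.

>>> carry_out(
  motion=[0,0,0,-0.03,0,0,0,0,0,-0.06,0,0,-0.1,0,0,-0.06,0,0,-0.25,0,0,-0.06,0,0,-0.4,0,0,-0.06,0,0,-0.4,0,0,-0.06,0,0],
  claw=0.35,
)

```text
time_s: 15.52
tcp_pos: [0.5661, -0.0052, 0.2517]
eef_rot: [0.673, 0.224, -0.668, 0.225]
wrist_force: [2.5, 0.3, 0.6]
grip_width: 0.0299
```

>>> carry_out(
  motion=[0,1.0,0,0,0,0,0,1.0,0,0,0,0,0,1.0,0,0,0,0,0,1.0,0,0,0,0,0,1.0,0,0,0,0,0,1.0,0,0,0,0],
  claw=0,
)

```text
time_s: 16.02
tcp_pos: [0.6866, -0.1698, 0.2456]
eef_rot: [0.672, 0.223, -0.67, 0.224]
wrist_force: [-1.2, 0.5, -0.5]
grip_width: 0.0
```

```bash
python3 -c "
from h import *
show()
d=shot('top','t13.png');s=shot('scene','s13.png'); 
for n,im in(('tc',d['pixels'][145:295,235:435]),('sc',s['pixels'][100:240,200:360])): cv2.imwrite('pics/13'+n+'.png',cv2.resize(im,None,fx=4,fy=4))
g=cv2.cvtColor(s['pixels'],6)
for c in(300,305,310): print(g[182:212,c])
"
```

```text
t 16.0167 p [ 0.6866 -0.1698  0.2456] jaw -53.2 q [-0.26  0.55  1.44  0.    1.15  0.67] F [-1.2  0.5 -0.5] T [ 0.07  0.01 -0.04] w 0.0
[217 219 214 185 143 111 105 108 105 106 104 102  92  81  70  68  77  70
  63  66 103 138 178 220 233 239 238 238 237 238]
[134 136 132 131 130 134 133 131 129 121 106  82  73  73  74  70  67  69
  94 126 145 175 215 234 239 238 237 237 237 239]
[130 132 132 124 117 106  91  81  75  73  74  73  68  67  63  79 116 140
 182 220 235 238 238 237 238 238 238 237 237 237]
```

View pics/13tc.png

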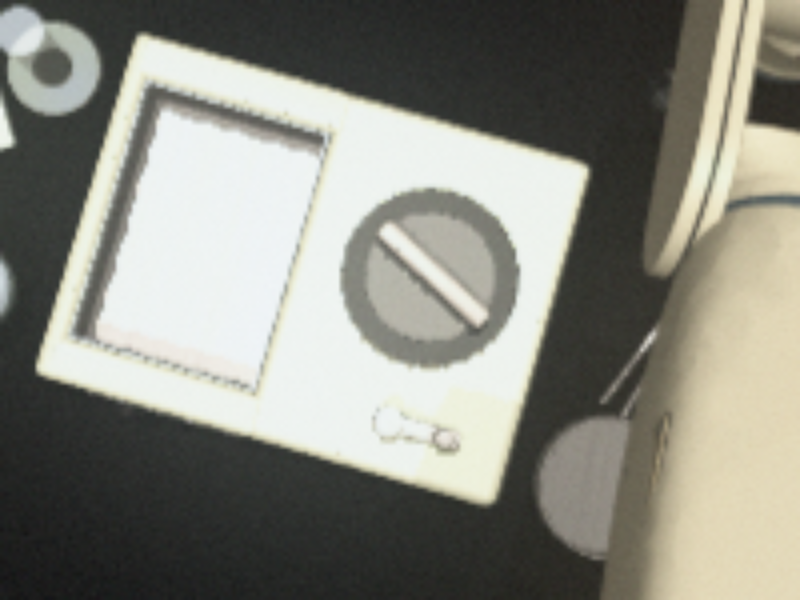

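View pics/13sc.png

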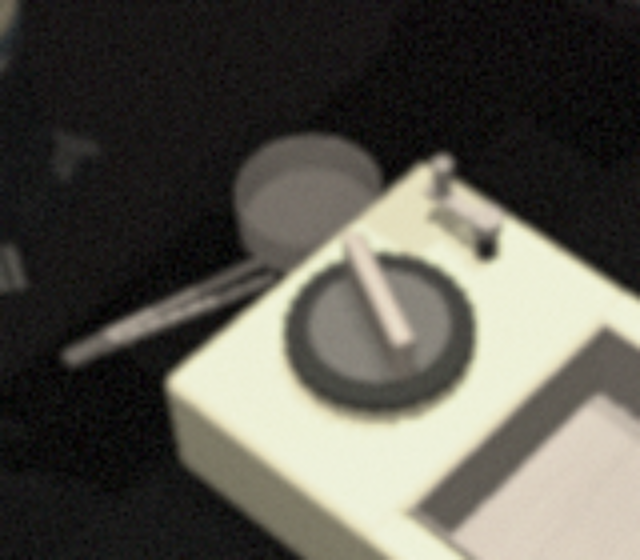

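Home position: the rim is low with no neck visible, and the bar runs from (381,229) to (486,325) in the crop. The sieve, forceps, catch and glassware haven't moved. I'll measure the bar angle precisely and plan the catch push.

Run:
```python
from h import *
im=cv2.imread('pics/t13.png'); d=arm.read_camera('top')
def bar(im,z):
    g=cv2.cvtColor(im,6); c=np.zeros_like(g); cv2.circle(c,(343,213),20,1,-1)
    for t in(170,190,210):
        m=((g>t)&(c>0)).astype(np.uint8); n,l,st,_=cv2.connectedComponentsWithStats(m); i=1+np.argmax(st[1:,4])
        v,u=np.nonzero(l==i); W=onz(d,np.c_[u,v],z)[:,:2]; q=W-W.mean(0); k=np.linalg.svd(q,full_matrices=0)[2][0]
        a=np.degrees(np.arctan2(k[1],k[0]))%180; print(t,'bar',a.round(2),'turn',np.radians((-16.05-a)%360).round(3),np.radians((-16.05-a)%180).round(3),W.mean(0).round(4))
bar(cv2.imread('pics/top0.png'),.183); bar(im,.163)
# edges of deck for yaw
g=cv2.cvtColor(im,6); m=(g>120).astype(np.uint8)
# catch peg/pivot: top view intensities
cv2.imwrite('pics/cat.png',cv2.resize(im[235:275,315:365],None,fx=14,fy=14,interpolation=cv2.INTER_CUBIC)); show()
```

```text
170 bar 37.09 turn 5.356 2.214 [ 0.5631 -0.0059]
190 bar 36.88 turn 5.359 2.218 [ 0.5622 -0.0067]
210 bar 37.16 turn 5.354 2.213 [ 0.5621 -0.0069]
170 bar 47.66 turn 5.171 2.03 [ 0.5716 -0.0145]
190 bar 47.25 turn 5.178 2.037 [ 0.5629 -0.0064]
210 bar 47.41 turn 5.176 2.034 [ 0.5638 -0.0056]
t 16.1667 p [ 0.6831 -0.1649  0.2452] jaw -53.0 q [-0.25  0.55  1.45  0.    1.15  0.67] F [-0.1 -0.2  1. ] T [-0.07  0.03  0.02] w -0.0002
```

View pics/cat.png

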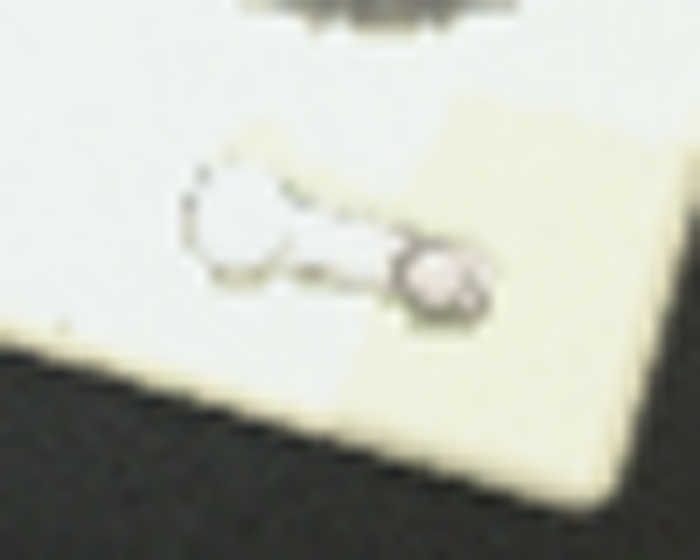

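The bar angle gives turn ≈ 5.175, against a stop at 5.2; with the torque rise at the stop that means home. The catch peg is at about (346,254.6) in the top image, so it's parked near 0. Now over to the peg's robot side with shut fingers.

```bash
cat >> h.py <<'E'
PIV=np.array([.4684,.0213])
def fp(phi,gap,z):
    a=YAW-np.pi/2+phi; t=a+np.pi/2
    p=PIV+.036*np.array([np.cos(a),np.sin(a)])-(.017+gap)*np.array([np.cos(t),np.sin(t)]); return [*p,z],a
E
python3 -c "
from h import *
show(); P,a=fp(0,.014,.235); print(P,step(P,a))"
```

```text
t 16.1667 p [ 0.6831 -0.1649  0.2452] jaw -53.0 q [-0.25  0.55  1.45  0.    1.15  0.67] F [-0.1 -0.2  1. ] T [-0.07  0.03  0.02] w -0.0002
[np.float64(0.42865521552567337), np.float64(-0.00472598907033751), 0.235] [ 5.500e-02 -1.405e+00  5.340e-01  2.950e-01  1.000e-03  1.000e-03]
```

>>> carry_out(
  motion=[0.03,-0.75,0.27,0.15,0,0,0.03,-0.75,0.27,0.15,0,0,0.03,-0.75,0.27,0.15,0,0,0.03,-0.75,0.27,0.15,0,0,0.03,-0.75,0.27,0.15,0,0],
  claw=0,
)

```text
time_s: 16.58
tcp_pos: [0.5428, -0.0738, 0.2391]
eef_rot: [-0.702, -0.062, 0.707, -0.06]
wrist_force: [0.3, 1.0, -0.7]
grip_width: 0.0005
```

```bash
python3 -c "
from h import *
show(); P,a=fp(0,.014,.235); print(step(P,a))"
```

```text
t 16.5833 p [ 0.5428 -0.0738  0.2391] jaw -80.1 q [-0.16  0.34  1.81  0.    1.    1.24] F [ 0.3  1.  -0.7] T [ 0.05 -0.02 -0.05] w 0.0005
[ 0.025 -0.438  0.503  0.144  0.002  0.001]
```

>>> carry_out(
  motion=[0.02,-0.42,0.5,0.144,0,0,0.02,-0.42,0.5,0.144,0,0,0.02,-0.42,0.5,0.144,0,0,0.02,-0.42,0.5,0.144,0,0,0.02,-0.42,0.5,0.144,0,0,0.02,-0.42,0.5,0.144,0,0],
)

```text
time_s: 17.08
tcp_pos: [0.4375, -0.0122, 0.2369]
eef_rot: [0.701, -0.096, -0.7, -0.096]
wrist_force: [0.9, -0.1, -0.1]
grip_width: -0.0002
```

```bash
python3 -c "
from h import *
shot('wrist','w14.png'); show(); P,a=fp(0,.014,.164); print(step(P,a))"
```

```text
t 17.1333 p [ 0.4383 -0.0126  0.237 ] jaw -105.6 q [-0.06  0.17  2.04  0.    0.92  1.79] F [ 0.4 -0.6  0.6] T [-0.   -0.02  0.  ] w -0.0002
[ 0.365 -0.025  0.058  0.002 -0.001  0.   ]
```

View pics/w14.png

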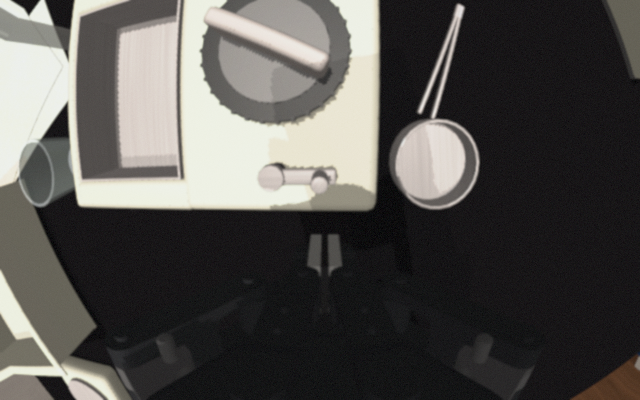

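The wrist view shows the shut fingertips at (325,240), with the peg at (319,183) straight ahead in the pushing direction. Descending with the fore-aft correction first.

>>> carry_out(
  motion=[0,-0.025,0.058,0,0,0,0.18,-0.025,0.058,0,0,0,0.36,-0.025,0.058,0,0,0,0.365,-0.025,0.058,0,0,0,0.365,-0.025,0.058,0,0,0,0.365,-0.025,0.058,0,0,0],
)

```text
time_s: 17.63
tcp_pos: [0.4282, -0.005, 0.1642]
eef_rot: [0.7, -0.097, -0.7, -0.098]
wrist_force: [0.2, 0.6, 0.3]
grip_width: 0.0003
```

```bash
python3 -c "
from h import *
shot('wrist','w15.png'); show(); P,a=fp(0,0,.164); print(step(P,a))"
```

```text
t 17.6833 p [ 0.4287 -0.005   0.1648] jaw -105.9 q [-0.04  0.29  2.12  0.    0.73  1.81] F [0.2 0.3 0.7] T [ 0.01  0.01 -0.02] w 0.0005
[ 0.004 -0.001 -0.069  0.001 -0.001  0.   ]
```

View pics/w15.png

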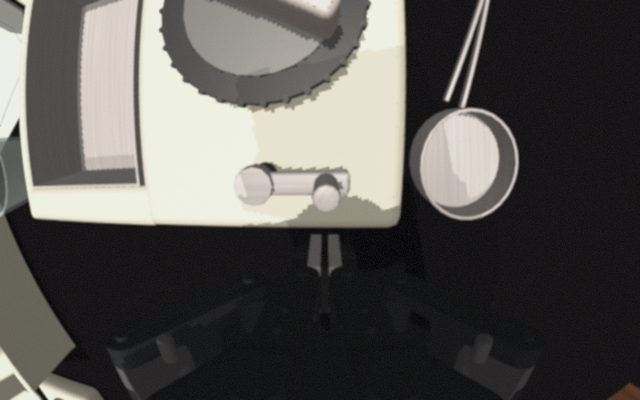

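The peg (326,195) lines up with the fingertips (325,240). Closing the 14 mm gap, then starting the arc.

>>> carry_out(
  motion=[0,0,-0.03,0,0,0,0,0,-0.055,0,0,0,0,0,-0.069,0,0,0,0,0.0076,-0.087,-0.032,0,0,0,0.0133,-0.1065,-0.064,0,0,0,0.0171,-0.126,-0.0955,0,0,0,0.0171,-0.126,-0.0955,0,0],
)

```text
time_s: 18.27
tcp_pos: [0.4517, -0.0155, 0.1639]
eef_rot: [0.707, 0.009, -0.707, 0.009]
wrist_force: [-0.1, -0.1, -0.1]
grip_width: 0.0002
```

```bash
python3 -c "
from h import *
shot('wrist','w16.png'); show(); P,a=fp(.3,0,.164); print(step(P,a))"
```

```text
t 18.3167 p [ 0.4514 -0.0153  0.1638] jaw -88.8 q [-0.06  0.32  2.07  0.    0.75  1.49] F [ 0.4 -0.7  0.2] T [-0.05  0.04  0.01] w -0.0001
[-0.001 -0.001 -0.003  0.    -0.    -0.   ]
```

View pics/w16.png

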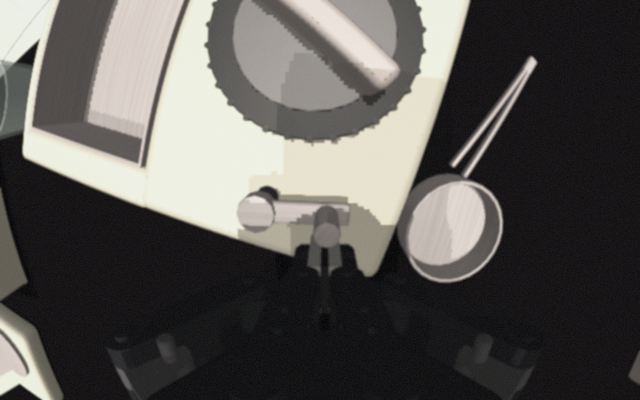

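The arm lies level in the view, so the catch is following the fingers (peg at 327,235). Continuing the arc.

>>> carry_out(
  motion=[0,0.0076,-0.0184,-0.032,0,0,0,0.0133,-0.0375,-0.064,0,0,0,0.0171,-0.057,-0.0955,0,0,0,0.0189,-0.0768,-0.127,0,0,0,0.0187,-0.0967,-0.159,0,0,0,0.0187,-0.0967,-0.159,0,0],
)

```text
time_s: 18.82
tcp_pos: [0.4708, -0.0185, 0.1636]
eef_rot: [0.683, 0.183, -0.683, 0.183]
wrist_force: [0.2, 0.5, 0.2]
grip_width: -0.0
```

```bash
python3 -c "
from h import *
show(); P,a=fp(.8,0,.164); print(step(P,a))"
```

```text
t 18.8167 p [ 0.4708 -0.0185  0.1636] jaw -60.0 q [-0.06  0.34  2.03 -0.    0.77  0.98] F [0.2 0.5 0.2] T [ 0.04 -0.05  0.02] w -0.0
[-0.002  0.001 -0.003  0.001 -0.    -0.   ]
```

>>> carry_out(
  motion=[0,0.0076,-0.0184,-0.032,0,0,0,0.0133,-0.0375,-0.064,0,0,0,0.0171,-0.057,-0.0955,0,0,0,0.0189,-0.0768,-0.127,0,0,0,0.0187,-0.0967,-0.159,0,0,0,0.0187,-0.0967,-0.159,0,0],
)

```text
time_s: 19.32
tcp_pos: [0.4892, -0.0118, 0.1635]
eef_rot: [0.617, 0.345, -0.617, 0.346]
wrist_force: [-0.1, -0.9, 0.6]
grip_width: -0.0001
```

```bash
python3 -c "
from h import *
shot('wrist','w17.png'); show(); P,a=fp(1.3,0,.164); print(step(P,a))"
```

```text
t 19.3667 p [ 0.4889 -0.0118  0.1634] jaw -31.8 q [-0.05  0.37  1.99  0.    0.78  0.51] F [-0.1 -0.4 -0.3] T [-0.02  0.05 -0.  ] w -0.0001
[-0.003  0.006 -0.003 -0.001 -0.    -0.   ]
```

View pics/w17.png

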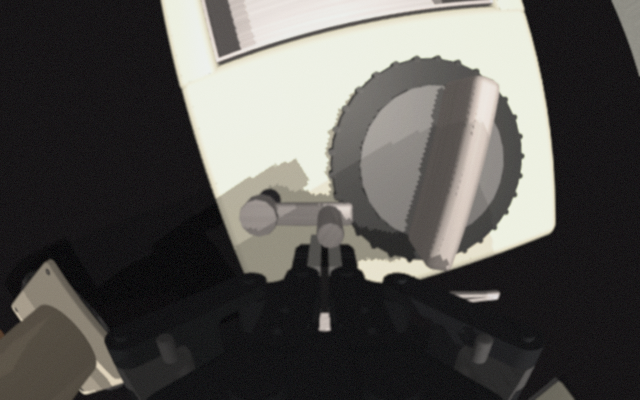

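The catch tip at (350,212) is already over the rim edge with no resistance. Now the last part, up to the stop.

>>> carry_out(
  motion=[0,0.0076,-0.0184,-0.032,0,0,0,0.0133,-0.0375,-0.064,0,0,0,0.016,-0.047,-0.08,0,0,0,0.0171,-0.057,-0.0955,0,0,0,0.0171,-0.057,-0.0955,0,0],
)

```text
time_s: 19.78
tcp_pos: [0.4968, -0.005, 0.1633]
eef_rot: [-0.558, -0.433, 0.56, -0.434]
wrist_force: [-2.5, -8.0, 1.9]
grip_width: -0.0001
```

```bash
python3 -c "
from h import *
shot('wrist','w18.png'); show(); P,a=fp(1.6,0,.164); print(step(P,a))"
```

```text
t 19.8333 p [ 0.4968 -0.0051  0.1633] jaw -14.5 q [-0.03  0.38  1.98 -0.    0.79  0.22] F [-2.1 -7.9  1.9] T [-1.27  0.26 -0.07] w 0.0001
[-0.003  0.01  -0.007 -0.001  0.001  0.   ]
```

View pics/w18.png

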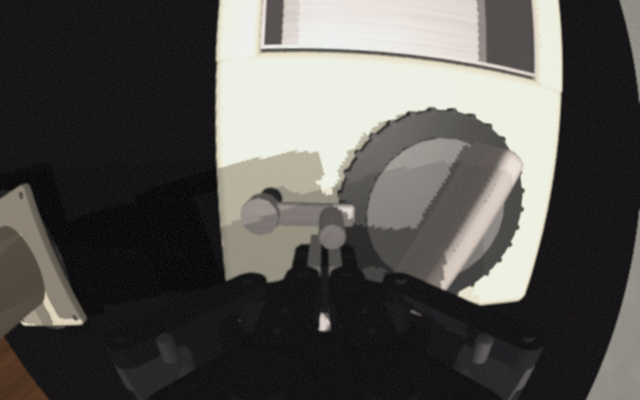

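The force rose to 8 N at angle 1.57, so the catch is on its stop. Backing off and lifting clear.

>>> carry_out(
  motion=[0,0,0.03,0,0,0,0,0,0.05,0,0,0,-0.1,0,0.05,0,0,0,-0.3,0,0.05,0,0,0,-0.5,0,0.05,0,0,0,-0.7,0,0.05,0,0,0,-0.7,0,0.05,0,0,0],
)

```text
time_s: 20.42
tcp_pos: [0.4988, -0.0141, 0.311]
eef_rot: [0.562, 0.43, -0.555, 0.436]
wrist_force: [1.7, 0.6, 0.8]
grip_width: 0.0001
```

>>> carry_out(
  motion=[0,-0.1,1.0,0,0,0,0,-0.1,1.0,0,0,0,0,-0.1,1.0,0,0,0,0,-0.1,1.0,0,0,0,0,-0.1,1.0,0,0,0,0,-0.1,1.0,0,0,0,0,-0.1,1.0,0,0,0],
)

```text
time_s: 21.0
tcp_pos: [0.4257, -0.2041, 0.3032]
eef_rot: [0.56, 0.432, -0.559, 0.432]
wrist_force: [0.4, 1.3, 0.3]
grip_width: -0.0003
```

```bash
python3 -c "
from h import *
show()
d=shot('top','t19.png');s=shot('scene','s19.png'); 
for n,im in(('tc',d['pixels'][145:295,235:435]),('sc',s['pixels'][100:240,200:360])): cv2.imwrite('pics/19'+n+'.png',cv2.resize(im,None,fx=4,fy=4))
"
```

```text
t 21.0 p [ 0.4257 -0.2041  0.3032] jaw -14.6 q [-0.47  0.14  1.91  0.    1.09 -0.22] F [0.4 1.3 0.3] T [-0.03  0.02 -0.02] w -0.0003
```

View pics/19tc.png

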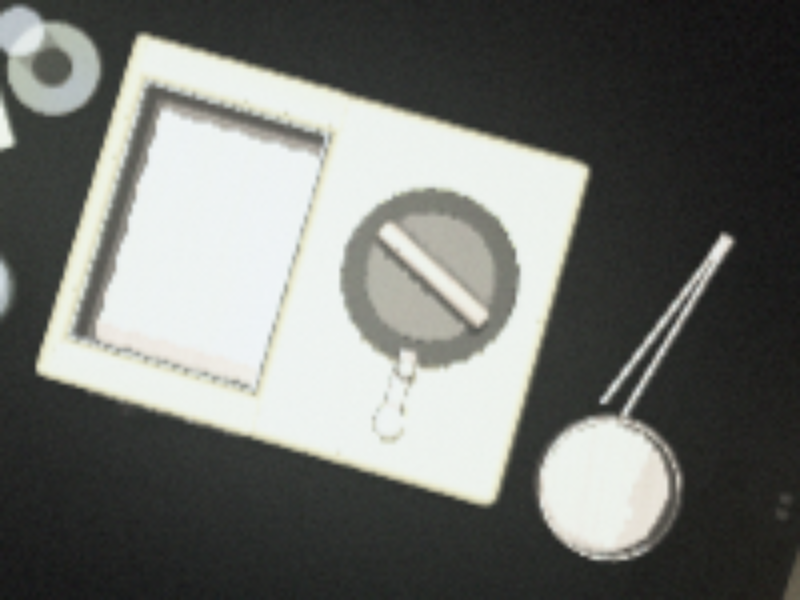

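View pics/19sc.png

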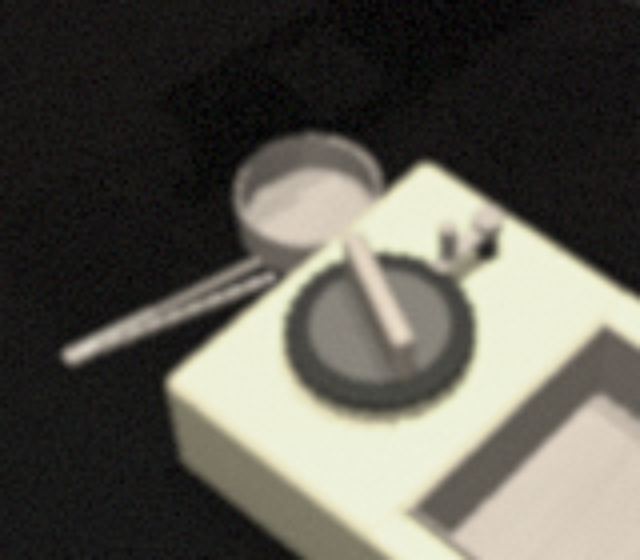

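The catch runs from its pivot at (388,423) to its tip at (408,350), pointing at the port with the tip over the rim. The bar is unchanged, and the sieve and forceps are where they were. I'll let the arm settle, then hand in.

>>> carry_out(
  motion=[0,0,0,0,0,0,0,0,0,0,0,0],
)

```text
time_s: 21.27
tcp_pos: [0.4269, -0.2016, 0.3032]
eef_rot: [0.558, 0.435, -0.558, 0.434]
wrist_force: [1.4, 0.5, -0.2]
grip_width: 0.0001
```

```bash
python3 -c "
from h import *
a=cv2.imread('pics/top0.png',0).astype(int);b=shot('top')['pixels'];b=cv2.cvtColor(b,6).astype(int)
for n,(r,c) in dict(sieve=((245,290),(365,410)),forceps=((200,248),(385,425)),beaker=((195,235),(200,240)),cyl=((140,178),(230,265))).items(): print(n,(abs(a-b)[r[0]:r[1],c[0]:c[1]]>50).sum())
show(); print(arm.job_done())"
```

```text
sieve 47
forceps 0
beaker 0
cyl 0
t 21.3167 p [ 0.4269 -0.2016  0.3032] jaw -14.2 q [-0.47  0.14  1.91  0.    1.1  -0.22] F [-0.2 -0.5 -0.6] T [0.03 0.04 0.01] w 0.0003
the job is handed in; nothing more can be done
None
```

The cap is fully home, the catch is swung over its rim to its stop, and the job was handed in at 21.3 s with the arm clear of everything.

- **Backing off:** I straddled the wing bar loosely with the fingers and turned the cap anticlockwise from about 2.21 rad to about -0.2. The scene camera then showed the rim about 12 mm lower, so it had dropped into the thread start. I did not turn it clockwise before that.
- **Screwing in:** I ran it clockwise, regripping once, until the torque about the axis rose from about 0.1 to 0.9 N m at the hard stop. The camera puts the final turn at about 5.175 against the nominal 5.2, a difference of about 1.4° that I put down to image error or give at the stop.
- **Catch:** I pushed the peg with shut fingers until the force rose to about 8 N at about 1.57 rad. The last picture shows the catch pointing at the port with its tip over the rim.
- **Surroundings:** Comparing the top pictures before and after, the forceps, beaker and cylinder areas showed no changed pixels. The sieve area showed 47, but its outline is in the same place in both pictures, so I take that to be a shadow in the pan or the catch at the edge of the area compared.

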